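# Seat the condiment box against its back stop and hold its lid half open

### The arm

A 7-joint arm with a two-finger parallel gripper is mounted at the origin on a cart in front of the work surface, level with it; the furniture and walls round the work are solid. World frame = base frame: x ahead of the robot, y to its left, z up, the work surface at z = 0. Lengths are in m, angles in rad, forces in N, time in s.
With the tool pointing down it reaches from about 0.425 to 0.95 m from the base axis. Payload 16.7 kg.
Tool frame: the origin (TCP) lies on the front face of the gripper's body, between the roots of the fingers; the fingertips stand 97 mm ahead of it and the grasp point (between the pads) lies 78 mm ahead of it; x points along the fingers, y is the direction in which the jaws open and shut, and the axes are right-handed (so a half turn about x gives the same grasp; the last joint's range is limited). The gripper opens to 94 mm and grips with 3 to 60 N. Pads are 16 mm wide; open, the fingers measure 119 mm over their backs; the gripper's body (75 mm by 177 mm) begins 78 mm behind the grasp point.
Start: joints at [1.02, 0.426, 0.074, 1.606, -0.034, 1.111, -0.067], TCP at [0.264, -0.621, 0.303] pointing down, gripper open.
Joint ranges: [-2.85, 2.85], [-0.5, 2.14], [-1.23, 1.37], [0.21, 2.46], [-1.02, 4.16], [0.16, 2.05], [-2.73, 2.73]. Speed limits (rad/s): [1.89, 1.89, 2.39, 2.39, 3.01, 3.01, 3.01].

### API

Orientations are given as a unit quaternion [w, x, y, z].
In Python, from workcell import robot gives the robot as it stands. The module is installed in compiled form; this text tells all that it offers.
- The arm moves only by the shell command python3 -m handwheel 'ROWS'. ROWS is JSON, one flat list of numbers, 5 for each row, row after row: the closure, from 0 (fully open) to 1 (shut), then the shift along the tool's x, y, z in m, then the turn about the tool's x in rad. A call has 1 to 12 rows; each row shifts and turns the commanded pose from where the row before left it, along the tool's axes as they then stand; what a row does not reach is not made up. A row lasts 1/8 s, in which the tool goes at most 62.5 mm and 10.7 degrees, less where a joint would pass 70% of its speed; a pose out of reach is approached as far as the arm can. A call is refused whole if a number of a shift passes 0.0625 or a number of a turn 0.188, either way. A call with a gripper value outside its range is refused whole. The fingers move at their own pace and stop on an object; the grip force is fixed at half the most. Time passes only in rows, so rows that do not move let the fingers close. It gives the time, the measured TCP pose, the force and the opening at its end, in the units of the state.
- robot.read_state(): the state, without advancing time (a new reading comes with each control period).
- robot.read_camera(name): name is "scene" or "side" or "wrist"; returns a dict with "pixels" (400x640x3 uint8, red, green, blue), "depth" (400x640 float32, m along the optical axis (not along the pixel's ray), 0 where there is no reading), "intrinsics" (3x3 intrinsics, pixels), "k1" (the pictures are not rectified: a ray, as slopes to the right and down, at radius r is drawn at 1 + k1 r^2 times it, then the intrinsics apply), "cam_to_world" (4x4, takes a point from camera to world coordinates). Camera axes: x right, y down, z forward; pixel columns grow to the right and rows downward; lengths in m; the calibration is good to about 2 mm. A picture is of the moment at which its call begins.
- robot.sign_off(): hands the job in, once; it reports no verdict.
Trained networks look in a picture, given as the dict that the camera call returned (one of the last four; its "shot" number tells which), for a name from the list of things; names that differ only in an ending like _2 or _b are one class to them, and where a whole thing is asked for, a point or a joint stands for the part that bears it (a point fixed in the world has none). Each returns a list of dicts, best first, with "score" (0 to 1); they miss things now and then, are a little off and sometimes report something else, mostly with a low value. They report only what shows in the picture. A call takes as long as a camera call.
- robot.masks_of(label, picture): "pixels" (400x640 bool, what is visible of it) and "bbox" ([left, top, width, height] in pixels, round what is visible of it).
The state is a dict: "clock": time; "joints": joint angles; "joint_vel": joint speeds; "tau": joint torques, N m; "position": TCP position; "tool_rot": TCP orientation; "force": force on the tool from outside, world axes, zero at the start; "moment": the same for the moment, N m; "grip_width": finger opening in m.
Only numpy, scipy, OpenCV 4.12 (cv2) and the standard library are available. Lean on these libraries where they do the work, as an engineer would, in place of code of your own. Each camera call takes 0.05 s, during which the arm holds its last target.

### The job

Slowly push the steel condiment box with the bar handle straight back, lid still shut, until you feel it seat squarely against the rubber-faced back stop. Then lift the lid, which has a round bar handle on top, and hold it half open, at 45 degrees, so that the cook can reach the wells: the lid falls shut by itself, so finish while still holding it there, with the box still against the stop. Leave the salt shaker, the cup and the bowl where they stand.

Things in the scene. Friction and masses are not known exactly. Their poses are not given: they have to be found in the camera images.
- box: plain steel condiment box, loose, 0.95 to 1.4 kg, lid hinged at the back; 172 deep (x) x 274 wide (y) x 96 mm high. Origin: centre of underside; x axis points from front to hinge side. Front wall at x = -70 mm; over it hangs the lid rim (to x = -72, 81 to 93 mm up) and a tab (y +-25, to x = -86, 86 to 91 mm up). Back wall at x = +81. Slides with 4 to 11 N; pushed hard high up it can tip.
- box_lid (a joint): angle of the box's lid in rad about the hinge along the back top edge: 0 shut, grows as the front rises, 0.785 is 45 degrees, stop at 1.66. It has hardly any friction and falls shut when let go; lifting it at the handle takes about 2 N.
- lid_hinge (a point): middle of the lid's hinge line, fixed on the box at its x = +84, z = 92 mm; the hinge line runs along the box's y axis
- box_back (a point): centre of the box's back wall outer face, 45 mm above its underside; this wall seats against the stop
- box_front (a point): point on the middle of the box's front, in line with the lid's rim (2 mm in front of the wall), 45 mm above its underside; the wall beside the tab is a good place to push
- back_stop: fixed aluminium angle strip, 300 mm long (y), 75 mm high, with a black rubber facing towards the robot. Origin at worktop level in the plane of the rubber face, at mid-length; x axis points away from the robot, square to the face. It does not move.
- salt_shaker: salt shaker standing to the left of the box, 44 mm across, 90 mm high, origin at the centre of its underside; to be left alone
- steel_cup: steel cup standing to the left of the stop, 76 mm across, 102 mm high, origin at the centre of its underside; to be left alone
- bowl_c: small steel bowl standing to the right of the box, 100 mm across, 42 mm high, origin at the centre of its underside; to be left alone
- handle_bar (a point): middle of the lid's dark lift handle: a round bar 10 mm thick, 72 mm long, along the box's y axis, on two feet, its centre line 38 mm above the lid's top; when shut the bar is at x = -30 mm, z = 131.5 mm in the box frame, 120.7 mm from the hinge line. Pinched lightly across it (5 to 10 N) the bar turns in the grip. The point moves with the lid.

How it is judged:
By the outcome, as a careful person would: the job done as asked, in the order asked, and still so for the second after the job is handed in, while the arm keeps its last pose, push and grip.
It also fails if it takes over 48 s, if anything falls off the work surface, if the arm or the gripper's body presses on something with over 40 N, if the wrist force passes 120 N, or if a joint passes its speed limit or range.

## Working session

There is one attempt and no reset: what is moved stays moved. The work goes in short steps, Python scripts to look and compute and a shell command to move; the robot and the scene stay as the last step left them, time stands still between calls to the robot, and variables do not carry over. Pictures are saved under pics/ and viewed, and the job is handed in when it is done.

```bash
mkdir -p pics; cat > h.py <<'E'
import numpy as np, cv2
from workcell import robot
def save(p,name): cv2.imwrite('pics/'+name,cv2.cvtColor(p['pixels'],cv2.COLOR_RGB2BGR))
def cloud(p):
    K=np.array(p['intrinsics']);k1=p['k1'];d=p['depth'];h,w=d.shape
    u,v=np.meshgrid(np.arange(w),np.arange(h))
    pts=np.stack([u,v],-1).reshape(-1,1,2).astype(float)
    q=cv2.undistortPoints(pts,K,np.array([k1,0,0,0,0.])).reshape(h,w,2)
    P=np.concatenate([q*d[...,None],d[...,None]],-1)
    T=np.array(p['cam_to_world'])
    W=P@T[:3,:3].T+T[:3,3]
    W[d<=0]=np.nan
    return W
def ray(p,u,v):
    K=np.array(p['intrinsics'])
    q=cv2.undistortPoints(np.array([[[u,v]]],float),K,np.array([p['k1'],0,0,0,0.])).reshape(2)
    T=np.array(p['cam_to_world']); r=T[:3,:3]@np.array([q[0],q[1],1]); return T[:3,3],r/np.linalg.norm(r)
E
python3 - <<'E'
from h import *
s=robot.read_state()
for k in s: print(k,np.round(s[k],4))
for n in ['scene','side','wrist']:
    p=robot.read_camera(n); save(p,n+'0.png'); print(n,np.round(p['cam_to_world'],3).tolist(),p['k1'],np.round(p['intrinsics'],1).tolist())
    W=cloud(p)
    np.savez('/tmp/%s0.npz'%n,W=W,pix=p['pixels'])
    for l in ['box','back_stop','salt_shaker','steel_cup','bowl_c','handle_bar']:
        for m in robot.masks_of(l,p)[:2]:
            Q=W[m['pixels']];Q=Q[~np.isnan(Q[:,0])]
            print(l,round(m['score'],2),m['bbox'],len(Q), np.round(np.percentile(Q,[2,50,98],axis=0),3).tolist() if len(Q) else '')
E
```

```text
clock 0.0
joints [ 1.0195  0.4267  0.0738  1.6066 -0.0341  1.1108 -0.0671]
joint_vel [-0.0007  0.0009 -0.     -0.0003  0.0001 -0.      0.0002]
tau [-4.00000e-04 -9.35818e+01  3.66600e+00 -4.54198e+01 -4.89000e-02
  2.02000e-02  2.00000e-04]
position [ 0.2639 -0.621   0.302 ]
tool_rot [-0.1407 -0.6928 -0.1415  0.693 ]
force [-0.0661 -0.1914  0.0147]
moment [-0.0339 -0.0522 -0.0051]
grip_width 0.0939
scene [[-0.547, -0.512, 0.662, -0.361], [-0.837, 0.317, -0.446, 0.617], [0.018, -0.798, -0.602, 0.986], [0.0, 0.0, 0.0, 1.0]] -0.15046453723518 [[515.6, 0.0, 324.1], [0.0, 515.6, 204.1], [0.0, 0.0, 1.0]]
box 0.74 [268.1, 192.8, 112.8, 85.8] 5899 [[0.474, -0.127, 0.011], [0.517, 0.029, 0.093], [0.628, 0.14, 0.124]]
back_stop 0.77 [252.1, 188.5, 86.7, 56.6] 627 [[0.648, -0.13, 0.002], [0.666, 0.075, 0.068], [0.696, 0.157, 0.078]]
salt_shaker 0.88 [263.1, 272.5, 13.1, 30.5] 389 [[0.431, 0.216, 0.009], [0.44, 0.233, 0.055], [0.456, 0.247, 0.091]]
steel_cup 0.84 [225.7, 237.6, 28.9, 44.7] 1001 [[0.539, 0.212, 0.01], [0.559, 0.248, 0.072], [0.61, 0.281, 0.104]]
bowl_c 0.69 [372.8, 193.7, 30.7, 2
[... 716 characters left out ...]
, 0.007], [0.725, 0.156, 0.076]]
salt_shaker 0.75 [368.3, 268.1, 25.4, 47.4] 888 [[0.434, 0.219, 0.004], [0.454, 0.239, 0.052], [0.472, 0.247, 0.091]]
steel_cup 0.61 [293.7, 252.3, 45.8, 64.2] 2097 [[0.541, 0.21, 0.006], [0.573, 0.263, 0.071], [0.606, 0.28, 0.103]]
steel_cup 0.28 [293.4, 169.3, 79.5, 100.8] 6388 [[0.476, -0.122, 0.017], [0.548, 0.08, 0.094], [0.628, 0.14, 0.114]]
bowl_c 0.53 [309.2, 158.7, 33.4, 10.6] 323 [[0.543, -0.305, 0.014], [0.588, -0.292, 0.028], [0.631, -0.262, 0.042]]
wrist [[0.392, -0.883, -0.257, 0.34], [-0.92, -0.376, -0.109, -0.59], [-0.0, 0.279, -0.96, 0.387], [0.0, 0.0, 0.0, 1.0]] -0.04708508058775757 [[347.1, 0.0, 318.5], [0.0, 347.1, 205.1], [0.0, 0.0, 1.0]]
```

```bash
python3 - <<'E'
import cv2,numpy as np
a=cv2.imread('pics/scene0.png')[160:320,200:420]; b=cv2.imread('pics/side0.png')[130:340,220:430]
cv2.imwrite('pics/sc0.png',cv2.resize(a,None,fx=3.5,fy=3.5,interpolation=cv2.INTER_CUBIC)); cv2.imwrite('pics/sd0.png',cv2.resize(b,None,fx=2.8,fy=2.8,interpolation=cv2.INTER_CUBIC))
E
```

```text
(no output)
```

View pics/sc0.png

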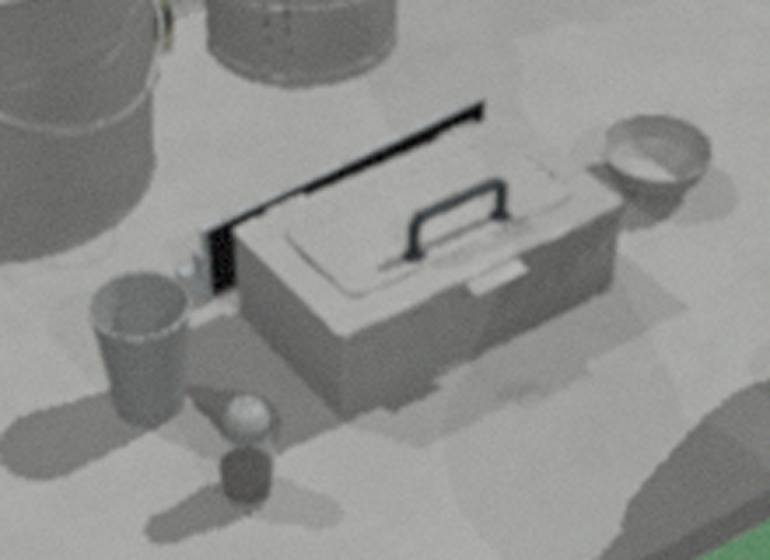

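View pics/sd0.png

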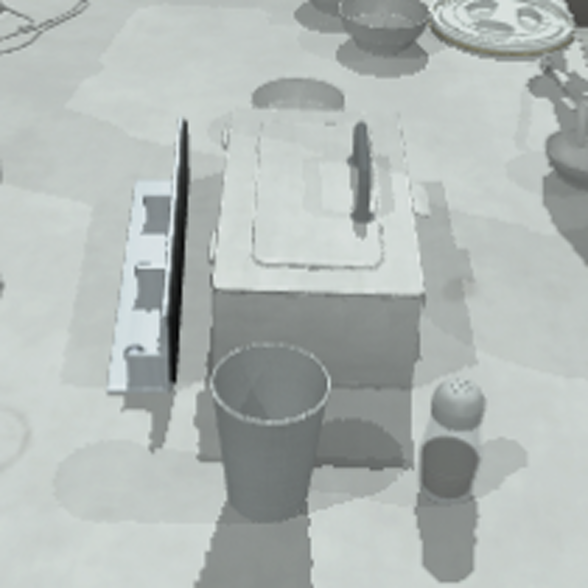

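View pics/scene0.png

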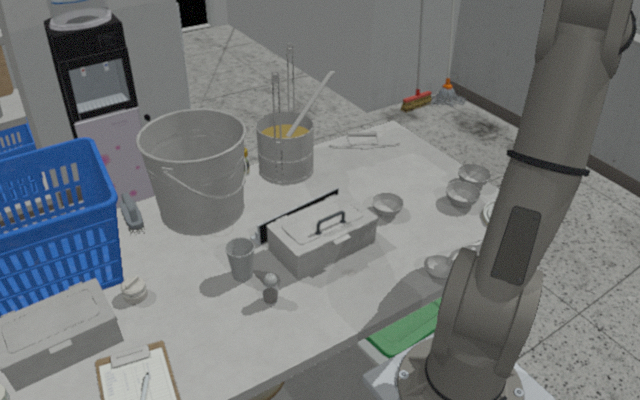

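The scene picture shows the box at about (315,238) with its handle at (330,222). The black stop is just behind it, the cup is at (240,258), the shaker at (270,288) and the bowl at (387,207). Next I'll fit the exact poses.

```bash
python3 - <<'E'
from h import *
s=robot.read_state()
from scipy.spatial.transform import Rotation as R
q=s['tool_rot'];print(R.from_quat([q[1],q[2],q[3],q[0]]).as_matrix().round(3))
A=np.load('/tmp/scene0.npz')['W'].reshape(-1,3);B=np.load('/tmp/side0.npz')['W'].reshape(-1,3)
def sel(P,x,y,z):
    m=np.all([(P[:,i]>a)&(P[:,i]<b) for i,(a,b) in enumerate([x,y,z])],axis=0);return P[m]
def lin(P,i,j,n=6):  # fit P[i]=a+b*P[j], robust
    m=np.ones(len(P),bool)
    for _ in range(n):
        c=np.polyfit(P[m,j],P[m,i],1);r=P[:,i]-np.polyval(c,P[:,j]);sd=max(1.5*np.median(abs(r[m]))*1.48,.0008);m=abs(r)<2*sd
    return c,sd,m.sum()
for n,P in (('scene',A),('side',B)):
    print(n)
    Q=sel(P,(.45,.52),(-.11,.13),(.02,.075)); 
    if len(Q)>50: c,sd,k=lin(Q,0,1);print('front wall x at y=0,slope',c[::-1].round(4),sd.round(4),k)
    Q=sel(P,(.49,.63),(.11,.16),(.02,.075))
    if len(Q)>50: c,sd,k=lin(Q,1,0);print('left wall y at x=.55', np.polyval(c,.55).round(4),c[0].round(4),sd.round(4),k)
    Q=sel(P,(.4,.65),(-.16,.16),(.085,.1)); 
    print('lid top z',np.median(Q[:,2]).round(4),len(Q))
    # lid edges by bins along y
    e=[];f=[]
    for y in np.arange(-.11,.125,.01):
        q_=Q[(abs(Q[:,1]-y)<.005)]
        if len(q_)>10: f.append((np.percentile(q_[:,0],1),y));e.append((np.percentile(q_[:,0],99),y))
    e=np.array(e);f=np.array(f)
    c,sd,k=lin(e,0,1);print('lid back edge',c[::-1].round(4),sd.round(4),k)
    f=f[abs(f[:,1]-.005)>.04];c,sd,k=lin(f,0,1);print('lid front edge',c[::-1].round(4),sd.round(4),k)
    g=[];h=[]
    for x in np.arange(.49,.62,.01):
        q_=Q[(abs(Q[:,0]-x)<.005)]
        if len(q_)>10: g.append((x,np.percentile(q_[:,1],1)));h.append((x,np.percentile(q_[:,1],99)))
    for nm,e in(('right',g),('left',h)):
        e=np.array(e);c,sd,k=lin(e,1,0);print('lid',nm,'y at .55',np.polyval(c,.55).round(4),c[0].round(4),sd.round(4),k)
    Q=sel(P,(.63,.70),(-.15,.17),(.068,.082)); print('stop top n',len(Q))
    if len(Q)>20: c,sd,k=lin(Q,0,1);print('stop top',c[::-1].round(4),sd.round(4),k,np.percentile(Q[:,1],[1,99]).round(3),np.percentile(Q[:,0],[1,99]).round(3))
    Q=sel(P,(.635,.665),(-.15,.17),(.02,.07)); print('stop face n',len(Q))
    if len(Q)>20: c,sd,k=lin(Q,0,1);print('stop face',c[::-1].round(4),sd.round(4),k,np.percentile(Q[:,1],[1,99]).round(3),np.percentile(Q[:,0],[1,99]).round(3))
    Q=sel(P,(.5,.56),(-.08,.08),(.122,.145)); print('bar n',len(Q))
    if len(Q)>20: c,sd,k=lin(Q,0,1);print('bar',c[::-1].round(4),sd.round(4),k,np.percentile(Q[:,1],[1,99]).round(3),np.percentile(Q[:,2],[50,99]).round(4))
E
```

```text
[[ 0.     0.391 -0.92 ]
 [ 0.    -0.92  -0.391]
 [-1.    -0.    -0.   ]]
scene
front wall x at y=0,slope [ 0.4822 -0.0551] 0.0025 996
left wall y at x=.55 0.1369 0.0667 0.0019 387
lid top z 0.0947 3600
lid back edge [ 0.6317 -0.053 ] 0.0049 24Traceback (most recent call last):
  File "<stdin>", line 28, in <module>
AttributeError: 'float' object has no attribute 'round'
```

```bash
cat > fit.py <<'E'
from h import *
rd=lambda v,n=4:np.round(v,n)
def sel(P,x,y,z):
    m=np.all([(P[:,i]>a)&(P[:,i]<b) for i,(a,b) in enumerate([x,y,z])],axis=0);return P[m]
def lin(P,i,j,n=6):
    m=np.ones(len(P),bool)
    for _ in range(n):
        c=np.polyfit(P[m,j],P[m,i],1);r=P[:,i]-np.polyval(c,P[:,j]);sd=max(1.5*np.median(abs(r[m]))*1.48,.0008);m=abs(r)<2*sd
    return c,sd,m.sum()
def report(P,dx=0):
    Q=sel(P,(.45+dx,.52+dx),(-.11,.13),(.02,.075)); 
    if len(Q)>50: c,sd,k=lin(Q,0,1);print('front wall x at y=0,slope',rd(c[::-1]),rd(sd),k)
    Q=sel(P,(.49+dx,.63+dx),(.11,.16),(.02,.075))
    if len(Q)>50: c,sd,k=lin(Q,1,0);print('left wall y at x=.55', rd(np.polyval(c,.55)),rd(c[0]),rd(sd),k)
    Q=sel(P,(.4,.65+dx),(-.16,.16),(.085,.1)); 
    print('lid top z',rd(np.median(Q[:,2])),len(Q))
    e=[];f=[]
    for y in np.arange(-.11,.125,.01):
        q_=Q[(abs(Q[:,1]-y)<.005)]
        if len(q_)>10: f.append((np.percentile(q_[:,0],1),y));e.append((np.percentile(q_[:,0],99),y))
    e=np.array(e);f=np.array(f)
    c,sd,k=lin(e,0,1);print('lid back edge',rd(c[::-1]),rd(sd),k)
    f=f[abs(f[:,1]-.005)>.04];c,sd,k=lin(f,0,1);print('lid front edge',rd(c[::-1]),rd(sd),k)
    g=[];h=[]
    for x in np.arange(.49+dx,.62+dx,.01):
        q_=Q[(abs(Q[:,0]-x)<.005)]
        if len(q_)>10: g.append((x,np.percentile(q_[:,1],1)));h.append((x,np.percentile(q_[:,1],99)))
    for nm,e in(('right',g),('left',h)):
        e=np.array(e);c,sd,k=lin(e,1,0);print('lid',nm,'y at .55',rd(np.polyval(c,.55)),rd(c[0]),rd(sd),k)
    for nm,zz in (('top',(.068,.082)),('face',(.02,.066))):
        Q=sel(P,(.642,.70),(-.15,.17),zz)
        if len(Q)>20: c,sd,k=lin(Q,0,1);print('stop',nm,rd(c[::-1]),rd(sd),k,rd(np.percentile(Q[:,1],[1,99]),3),rd(np.percentile(Q[:,0],[1,99]),3))
    Q=sel(P,(.5,.58),(-.08,.08),(.122,.145))
    if len(Q)>20: c,sd,k=lin(Q,0,1);print('bar',rd(c[::-1]),rd(sd),k,rd(np.percentile(Q[:,1],[1,99]),3),rd(np.percentile(Q[:,2],[50,99]),4))
if __name__=='__main__':
    for n in('scene','side'): print(n); report(np.load('/tmp/%s0.npz'%n)['W'].reshape(-1,3))
E
python3 fit.py
```

```text
scene
front wall x at y=0,slope [ 0.4822 -0.0551] 0.0025 996
left wall y at x=.55 0.1369 0.0667 0.0019 387
lid top z 0.0947 3600
lid back edge [ 0.6317 -0.053 ] 0.0049 24
lid front edge [ 0.4784 -0.0599] 0.0008 16
lid right y at .55 -0.1307 0.052 0.0023 13
lid left y at .55 0.138 0.0611 0.0008 13
stop top [ 0.6704 -0.1128] 0.006 337 [-0.137  0.154] [0.651 0.691]
stop face [ 0.6685 -0.1105] 0.0042 203 [-0.135  0.156] [0.647 0.686]
bar [ 0.5187 -0.0582] 0.0042 125 [-0.044  0.046] [0.1341 0.1397]
side
left wall y at x=.55 0.1363 0.0593 0.0016 1102
lid top z 0.0951 4583
lid back edge [ 0.6321 -0.0567] 0.0045 24
lid front edge [ 0.4816 -0.0615] 0.0012 16
lid right y at .55 -0.1311 0.0535 0.0029 13
lid left y at .55 0.1381 0.0601 0.0009 13
stop top [ 0.6717 -0.1133] 0.005 304 [-0.136  0.155] [0.652 0.689]
stop face [ 0.6774 -0.0977] 0.0228 320 [-0.09   0.156] [0.651 0.698]
bar [ 0.522  -0.0772] 0.0052 113 [-0.041  0.047] [0.1356 0.1383]
```

```bash
python3 - <<'E'
from fit import *
for n in('scene','side'):
    d=np.load('/tmp/%s0.npz'%n);W=d['W'];g=d['pix'].astype(int).max(-1)
    for z in((.01,.08),(.072,.08),(.02,.06)):
        m=(g<60)&(W[...,0]>.63)&(W[...,0]<.71)&(W[...,1]>-.15)&(W[...,1]<.17)&(W[...,2]>z[0])&(W[...,2]<z[1])
        Q=W[m]
        if len(Q)>10:
            c,sd,k=lin(Q,0,1);print(n,z,len(Q),'black',rd(c[::-1]),rd(sd),k,rd(np.percentile(Q,[2,50,98],axis=0),3).tolist())
    P=W.reshape(-1,3);Q=sel(P,(.64,.70),(-.15,.17),(.05,.09))
    e=[]
    for y in np.arange(-.12,.15,.015):
        q_=Q[abs(Q[:,1]-y)<.008]
        if len(q_)>5:e.append((*np.percentile(q_[:,0],[3,50,97]),y,q_[:,2].max(),len(q_)))
    e=np.array(e);print(rd(e,3).tolist())
    for i in(0,1,2): c,sd,k=lin(e,i,3);print(rd(c[::-1]),rd(sd))
E
```

```text
scene (0.01, 0.08) 238 black [ 0.668  -0.1152] 0.0035 238 [[0.647, -0.129, 0.014], [0.658, 0.109, 0.067], [0.685, 0.15, 0.075]]
scene (0.072, 0.08) 48 black [ 0.6669 -0.1106] 0.0026 48 [[0.65, -0.12, 0.072], [0.666, 0.002, 0.073], [0.682, 0.144, 0.076]]
scene (0.02, 0.06) 75 black [ 0.6728 -0.1504] 0.0029 74 [[0.647, 0.13, 0.021], [0.652, 0.141, 0.04], [0.657, 0.151, 0.059]]
[[0.679, 0.685, 0.689, -0.12, 0.076, 25.0], [0.676, 0.682, 0.688, -0.105, 0.078, 20.0], [0.674, 0.68, 0.686, -0.09, 0.079, 26.0], [0.674, 0.677, 0.686, -0.075, 0.077, 28.0], [0.672, 0.676, 0.683, -0.06, 0.077, 29.0], [0.669, 0.675, 0.681, -0.045, 0.077, 27.0], [0.667, 0.672, 0.681, -0.03, 0.078, 25.0], [0.668, 0.671, 0.677, -0.015, 0.077, 26.0], [0.664, 0.668, 0.676, 0.0, 0.078, 26.0], [0.662, 0.667, 0.674, 0.015, 0.079, 27.0], [0.661, 0.665, 0.671, 0.03, 0.079, 26.0], [0.66, 0.664, 0.671, 0.045, 0.08, 22.0], [0.659, 0.664, 0.668, 0.06, 0.078, 20.0], [0.657, 0.662, 0.666, 0.075, 0.079, 18.0], [0.654, 0.661, 0.666, 0.09, 0.079, 16.0], [0.653, 0.658, 0.666, 0.105, 0.077, 23.0], [0.653, 0.657, 0.664, 0.12, 0.079, 22
[... 727 characters left out ...]
0.679, 0.684, -0.06, 0.078, 15.0], [0.672, 0.677, 0.681, -0.045, 0.077, 15.0], [0.67, 0.673, 0.678, -0.03, 0.076, 20.0], [0.67, 0.673, 0.678, -0.015, 0.076, 15.0], [0.668, 0.672, 0.676, 0.0, 0.076, 16.0], [0.665, 0.669, 0.673, 0.015, 0.078, 15.0], [0.663, 0.666, 0.672, 0.03, 0.077, 22.0], [0.663, 0.666, 0.671, 0.045, 0.077, 20.0], [0.66, 0.665, 0.669, 0.06, 0.077, 19.0], [0.658, 0.663, 0.667, 0.075, 0.078, 19.0], [0.657, 0.66, 0.666, 0.09, 0.076, 29.0], [0.656, 0.66, 0.664, 0.105, 0.077, 18.0], [0.653, 0.658, 0.662, 0.12, 0.076, 26.0], [0.651, 0.655, 0.66, 0.135, 0.077, 27.0], [0.651, 0.655, 0.658, 0.15, 0.076, 56.0]]
[ 0.6673 -0.1142] 0.0011
[ 0.671  -0.1122] 0.0017
[ 0.6756 -0.1149] 0.0008
```

```bash
python3 -m handwheel '[0,0,0,0,0.145, 0,0,-0.02,-0.008,0.145, 0,0,-0.045,-0.019,0, 0,0,-0.045,-0.019,0, 0,0,-0.045,-0.019,0, 0,0,-0.045,-0.019,0, 0,0,-0.045,-0.019,0, 0,0,-0.045,-0.019,0, 0,0,-0.045,-0.019,0, 0,0,-0.045,-0.019,0, 0,0,-0.045,-0.019,0, 0,0,-0.02,-0.01,0]'
cat > to.py <<'E'
import sys
from h import *
from scipy.spatial.transform import Rotation as R
s=robot.read_state();q=s['tool_rot'];M=R.from_quat([q[1],q[2],q[3],q[0]]).as_matrix()
p=np.array(s['position']);ya=np.degrees(np.arctan2(M[1,1],M[0,1]))
print('t',round(s['clock'],2),'pos',p.round(4),'tooly ang deg',ya.round(2),'xaxis',M[:,0].round(3),'F',np.round(s['force'],2),'Mo',np.round(s['moment'],2),'w',round(s['grip_width'],4))
if len(sys.argv)>3:
    d=np.array(list(map(float,sys.argv[1:4])))-p;print('tool delta',(M.T@d).round(4))
E
python3 to.py .447 -.005 .15; python3 -c "
from workcell import robot
import numpy as np
print(np.round(robot.read_state()['joints'],2))"
```

```text
clock: 2.55
position: [0.3996, -0.155, 0.303]
tool_rot: [0.04, 0.706, 0.04, -0.706]
force: [0.2, -0.7, -0.6]
grip_width: 0.094
t 2.55 pos [ 0.3996 -0.155   0.303 ] tooly ang deg -83.45 xaxis [ 0.001 -0.    -1.   ] F [ 0.19 -0.72 -0.56] Mo [-0.01  0.04  0.05] w 0.094
tool delta [ 0.153  -0.1436 -0.0641]
[ 0.42  0.03 -0.2   2.12  0.01  1.   -1.24]
```

```bash
python3 -m handwheel '[0,0,-0.036,-0.016,0, 0,0,-0.036,-0.016,0, 0,0,-0.036,-0.016,0, 0,0,-0.036,-0.016,0, 0,0.04,0,0,0, 0,0.04,0,0,0, 0,0.04,0,0,0, 0,0.033,0,0,0, 0,0,0,0,0]'; python3 to.py .447 -.005 .15; python3 - <<'E'
from h import *
p=robot.read_camera('side');save(p,'side1.png');cv2.imwrite('pics/sd1.png',cv2.resize(cv2.imread('pics/side1.png')[90:340,220:480],None,fx=2.3,fy=2.3,interpolation=cv2.INTER_CUBIC))
E
```

```text
clock: 3.68
position: [0.4456, -0.007, 0.1483]
tool_rot: [-0.039, -0.705, -0.04, 0.707]
force: [0.7, 0.2, 0.2]
grip_width: 0.0943
t 3.67 pos [ 0.4456 -0.007   0.1483] tooly ang deg -83.58 xaxis [-0.004  0.    -1.   ] F [0.68 0.24 0.16] Mo [-0.01  0.04 -0.06] w 0.0943
tool delta [-0.0017 -0.0019 -0.0016]
```

View pics/sd1.png

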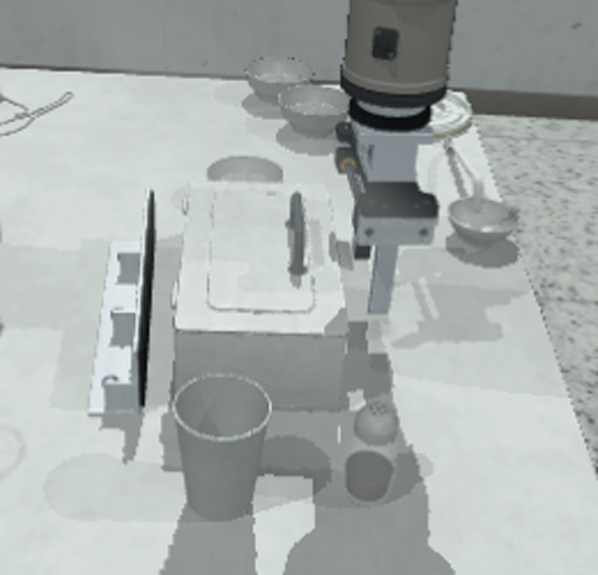

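```bash
python3 -m handwheel '[0,0,-0.002,-0.005,0, 0,0,0,-0.005,0, 0,0,0,-0.005,0, 0,0,0,-0.004,0, 0,0,0,-0.003,0, 0,0,0,-0.002,0, 0,0,0,-0.002,0, 0,0,0,-0.002,0, 0,0,0,-0.002,0]'; python3 to.py
```

```text
clock: 4.85
position: [0.4752, -0.0022, 0.1494]
tool_rot: [-0.039, -0.705, -0.039, 0.707]
force: [-6.6, -2.1, 4.7]
grip_width: 0.0937
t 4.85 pos [ 0.4752 -0.0022  0.1494] tooly ang deg -83.64 xaxis [-0.003 -0.001 -1.   ] F [-6.59 -2.14  4.66] Mo [-0.75  1.42 -0.39] w 0.0937
```

```bash
python3 -m handwheel '[0,0,0,-0.002,0, 0,0,0,-0.002,0, 0,0,0,-0.002,0, 0,0,0,-0.002,0]'; python3 to.py
```

```text
clock: 5.35
position: [0.4832, -0.0014, 0.1494]
tool_rot: [-0.039, -0.705, -0.039, 0.707]
force: [-6.8, -2.0, 5.5]
grip_width: 0.0938
t 5.35 pos [ 0.4832 -0.0014  0.1494] tooly ang deg -83.65 xaxis [-0.003 -0.001 -1.   ] F [-6.75 -2.05  5.46] Mo [-0.66  1.31 -0.4 ] w 0.0938
```

```bash
python3 - <<'E'
from fit import *
p=robot.read_camera('side');save(p,'side2.png');cv2.imwrite('pics/sd2.png',cv2.resize(cv2.imread('pics/side2.png')[130:300,250:430],None,fx=3.4,fy=3.4,interpolation=cv2.INTER_CUBIC))
W=cloud(p); np.savez('/tmp/side2.npz',W=W,pix=p['pixels'])
p=robot.read_camera('scene');save(p,'scene2.png');cv2.imwrite('pics/sc2.png',cv2.resize(cv2.imread('pics/scene2.png')[160:300,220:420],None,fx=3.6,fy=3.6,interpolation=cv2.INTER_CUBIC))
P=W.reshape(-1,3)
for nm in('/tmp/side0.npz','/tmp/side2.npz'):
    P=np.load(nm)['W'].reshape(-1,3)
    Q=sel(P,(.46,.66),(.06,.12),(.08,.12));c,sd,k=lin(Q,2,0);print('lid z vs x',rd(np.polyval(c,[.5,.62])),rd(c[0]),rd(sd),k)
E
```

```text
lid z vs x [0.0953 0.0955] 0.0018 0.0027 1279
lid z vs x [0.0954 0.0955] 0.0013 0.0027 1274
```

View pics/sd2.png

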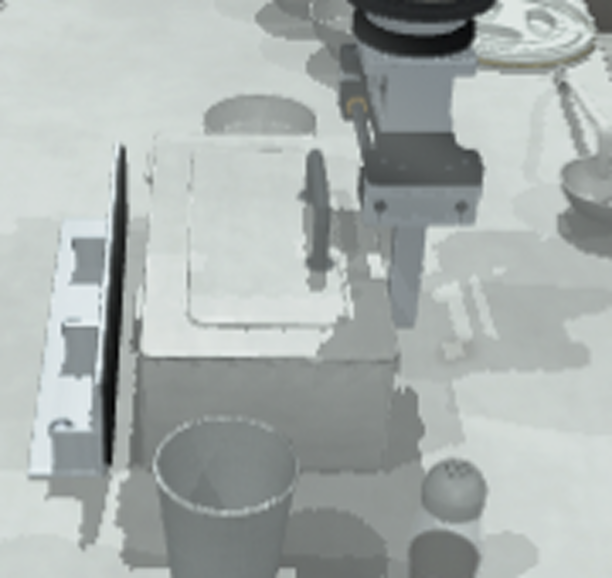

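View pics/sc2.png

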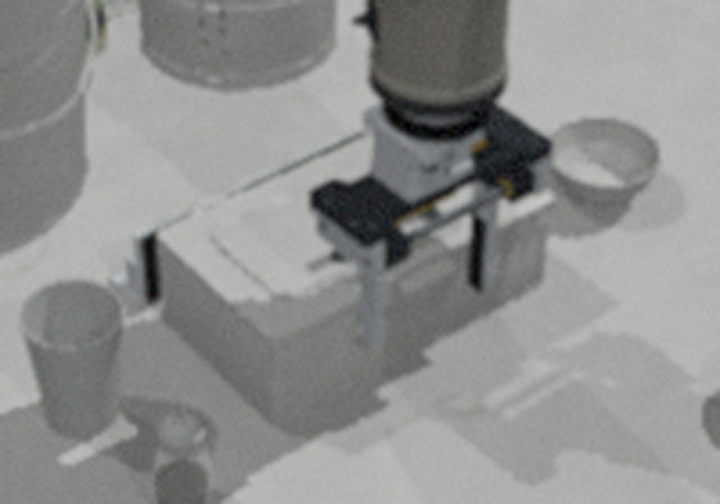

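```bash
python3 -m handwheel '[0,0,0,-0.002,0, 0,0,0,-0.002,0, 0,0,0,-0.002,0, 0,0,0,-0.002,0, 0,0,0,-0.002,0, 0,0,0,-0.002,0, 0,0,0,-0.002,0]'; python3 to.py
```

```text
clock: 6.32
position: [0.4971, 0.0004, 0.1494]
tool_rot: [-0.04, -0.705, -0.039, 0.707]
force: [-6.1, -0.7, 4.6]
grip_width: 0.0942
t 6.33 pos [4.971e-01 4.000e-04 1.494e-01] tooly ang deg -83.61 xaxis [-0.003 -0.001 -1.   ] F [-6.15 -0.65  4.61] Mo [-0.21  1.54 -0.04] w 0.0942
```

```bash
python3 -m handwheel '[0,0,0,-0.001,0, 0,0,0,-0.001,0, 0,0,0,-0.001,0]'; python3 to.py
```

```text
clock: 6.7
position: [0.5, 0.0008, 0.1493]
tool_rot: [-0.04, -0.705, -0.039, 0.707]
force: [-6.5, -1.7, 5.1]
grip_width: 0.0937
t 6.7 pos [0.5    0.0008 0.1493] tooly ang deg -83.6 xaxis [-0.003 -0.    -1.   ] F [-6.52 -1.7   5.12] Mo [-0.24  1.52 -0.01] w 0.0937
```

```bash
python3 -m handwheel '[0,0,0,-0.001,0, 0,0,0,-0.001,0, 0,0,0,-0.001,0]'; python3 to.py
```

```text
clock: 7.08
position: [0.503, 0.0012, 0.1493]
tool_rot: [-0.04, -0.705, -0.039, 0.707]
force: [-6.9, -1.4, 5.1]
grip_width: 0.094
t 7.08 pos [0.503  0.0012 0.1493] tooly ang deg -83.6 xaxis [-0.003 -0.    -1.   ] F [-6.87 -1.36  5.14] Mo [-0.13  1.51  0.03] w 0.094
```

```bash
python3 -m handwheel '[0,0,0,-0.001,0, 0,0,0,-0.001,0]'; python3 to.py
```

```text
clock: 7.32
position: [0.5045, 0.0013, 0.1492]
tool_rot: [-0.04, -0.705, -0.039, 0.707]
force: [-13.4, -1.6, 9.3]
grip_width: 0.0938
t 7.33 pos [0.5045 0.0013 0.1492] tooly ang deg -83.61 xaxis [-0.004 -0.001 -1.   ] F [-13.38  -1.63   9.29] Mo [-0.19  2.77  0.05] w 0.0938
```

```bash
python3 -m handwheel '[0,0,0,-0.001,0, 0,0,0,-0.001,0]'; python3 to.py
```

```text
clock: 7.58
position: [0.505, 0.0012, 0.1489]
tool_rot: [-0.04, -0.704, -0.039, 0.708]
force: [-23.4, -4.0, 16.4]
grip_width: 0.0941
t 7.58 pos [0.505  0.0012 0.1489] tooly ang deg -83.59 xaxis [-0.007 -0.002 -1.   ] F [-23.37  -4.02  16.36] Mo [-0.42  4.75  0.52] w 0.0941
```

```bash
python3 - <<'E'
from fit import *
for n in('side','scene'):
    p=robot.read_camera(n);save(p,n+'3.png');W=cloud(p);np.savez('/tmp/%s3.npz'%n,W=W,pix=p['pixels'])
    P=W.reshape(-1,3)
    Q=sel(P,(.5,.67),(.07,.12),(.08,.12));c,sd,k=lin(Q,2,0);print('lid z vs x',rd(np.polyval(c,[.52,.65])),rd(c[0]),rd(sd),k)
    Q=sel(P,(.53,.65),(.115,.18),(.02,.075));c,sd,k=lin(Q,1,0);print('left wall',rd(np.polyval(c,.58)),rd(c[0]),k)
cv2.imwrite('pics/sd3.png',cv2.resize(cv2.imread('pics/side3.png')[140:290,240:420],None,fx=4,fy=4,interpolation=cv2.INTER_CUBIC))
cv2.imwrite('pics/sc3.png',cv2.resize(cv2.imread('pics/scene3.png')[170:290,230:390],None,fx=4,fy=4,interpolation=cv2.INTER_CUBIC))
E
python3 to.py
```

```text
lid z vs x [0.0953 0.0956] 0.0029 0.0028 1102
left wall 0.1437 0.1133 902
lid z vs x [0.0945 0.0957] 0.0092 0.0036 720
left wall 0.1444 0.1219 353
t 7.67 pos [0.505  0.0012 0.1489] tooly ang deg -83.59 xaxis [-0.007 -0.002 -1.   ] F [-20.14  -3.15  14.9 ] Mo [-0.2   4.29  0.46] w 0.0939
```

View pics/sd3.png

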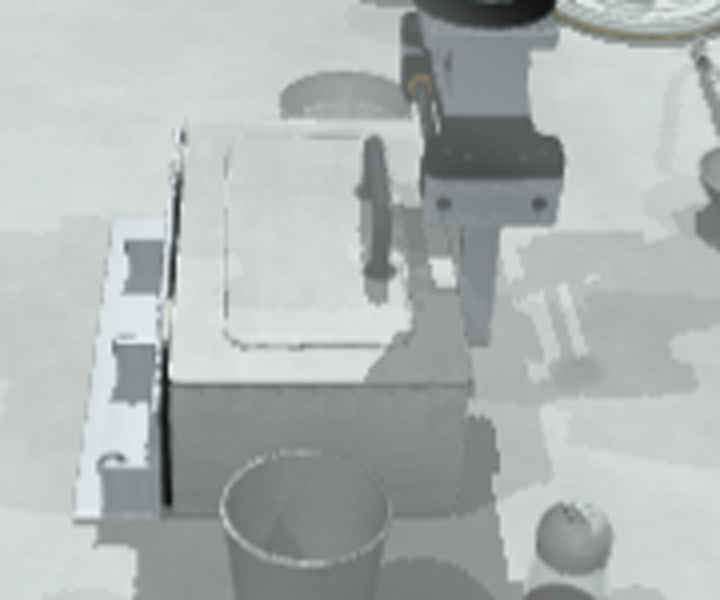

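View pics/sc3.png

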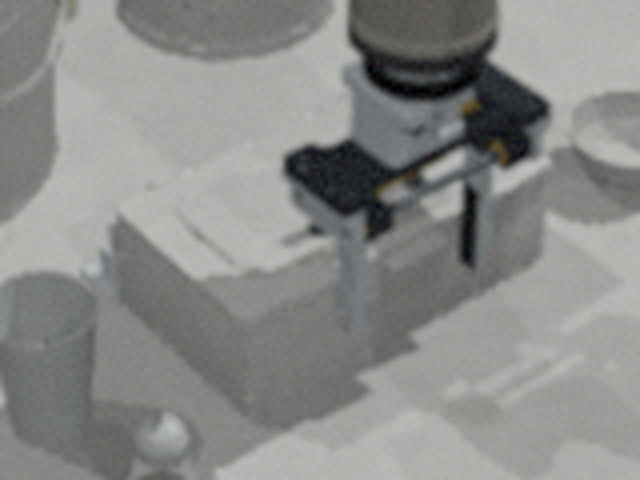

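The box is seated. Force rose from 7 N to 23 N within 2 mm, the left wall slope of 0.113 matches the stop's yaw of 0.112, and the lid is level. I'll back off gently, then rise.

```bash
python3 -m handwheel '[0,0,0,0.001,0, 0,0,0,0.001,0, 0,0,0,0.001,0, 0,0,0,0.002,0, 0,0,0,0.006,0, 0,0,0,0.01,0, 0,-0.03,0,0,0, 0,-0.04,0,0,0, 0,-0.04,0,0,0, 0,0,0,0,-0.1745, 0,0,0,0,-0.1745, 0,0,0,0,-0.1745]'; python3 to.py; python3 -m handwheel '[0,0,0,0,-0.1745, 0,0,0,0,-0.1745, 0,0,0,0,-0.1745, 0,0,0,0,-0.1745, 0,0,0,0,-0.1745, 0,0,0,0,-0.1745, 0,0,0,0,0]'; python3 to.py .5548 .004 .26
python3 - <<'E'
from fit import *
for n in('side','scene','wrist'):
    p=robot.read_camera(n);save(p,n+'4.png');W=cloud(p);np.savez('/tmp/%s4.npz'%n,W=W,pix=p['pixels'])
    P=W.reshape(-1,3)
    Q=sel(P,(.52,.6),(-.06,.07),(.122,.145))
    if len(Q)>20: c,sd,k=lin(Q,0,1);print(n,'bar',rd(c[::-1]),rd(sd),k,rd(np.percentile(Q[:,1],[1,99]),3),rd(np.percentile(Q[:,2],[50,99]),4), 'ctr',rd(np.median(Q,axis=0)))
    Q=sel(P,(.5,.68),(-.14,.16),(.088,.1));
    if len(Q)>200:
        r=cv2.minAreaRect(((Q[:,:2])*1000).astype(np.float32));print('lid rect',rd(r[0],1),rd(r[1],1),rd(r[2],1))
    Q=sel(P,(.53,.65),(.115,.18),(.02,.075))
    if len(Q)>100: c,sd,k=lin(Q,1,0);print('left wall',rd(np.polyval(c,.58)),rd(c[0]),k)
E
```

```text
clock: 9.18
position: [0.4866, -0.0006, 0.2598]
tool_rot: [0.223, 0.671, 0.223, -0.671]
force: [-0.1, 0.5, -0.9]
grip_width: 0.094
t 9.18 pos [ 0.4866 -0.0006  0.2598] tooly ang deg -53.27 xaxis [ 0. -0. -1.] F [-0.07  0.52 -0.86] Mo [ 0.   -0.03  0.01] w 0.094
clock: 10.05
position: [0.4867, -0.0007, 0.2597]
tool_rot: [0.527, 0.472, 0.527, -0.472]
force: [0.5, -0.5, 0.3]
grip_width: 0.0938
t 10.05 pos [ 0.4867 -0.0007  0.2597] tooly ang deg 6.33 xaxis [-0. -0. -1.] F [ 0.52 -0.47  0.29] Mo [-0.03 -0.15  0.04] w 0.0938
tool delta [-0.0003  0.0682  0.0029]
side bar [ 0.556  -0.1181] 0.005 117 [-0.03   0.053] [0.1355 0.1386] ctr [0.5536 0.0259 0.1355]
lid rect [585.    8.9] [170.4 278.3] 6.1
left wall 0.1437 0.1138 900
scene bar [ 0.5527 -0.1102] 0.0037 117 [-0.036  0.052] [0.1344 0.14  ] ctr [0.5518 0.0106 0.1344]
lid rect [584.4   9.8] [171.5 277.9] 6.0
left wall 0.1443 0.1182 358
wrist bar [ 0.5556 -0.1078] 0.005 1275 [-0.037  0.051] [0.1368 0.1391] ctr [0.5524 0.0285 0.1368]
lid rect [584.8  22.2] [171.9 247.4] 6.6
```

```bash
python3 to.py .5562 .0067 .208; python3 -m handwheel '[0,0,0.02,-0.001,0, 0,0,0.03,-0.001,0, 0,0,0.02,0,0, 0,0.02,0,0,0, 0,0.02,0,0,0, 0,0.012,0,0,0, 0,0,0,0,0]';python3 to.py .5562 .0067 .208;  python3 - <<'E'
from fit import *
p=robot.read_camera('side');save(p,'side5.png');cv2.imwrite('pics/sd5.png',cv2.resize(cv2.imread('pics/side5.png')[90:290,230:430],None,fx=3,fy=3,interpolation=cv2.INTER_CUBIC))
E
```

```text
t 10.2 pos [ 0.4869 -0.0006  0.2597] tooly ang deg 6.16 xaxis [ 0. -0. -1.] F [0.3  0.21 0.15] Mo [-0.05 -0.09 -0.  ] w 0.0937
tool delta [0.0517 0.0696 0.0002]
clock: 11.08
position: [0.5561, 0.0093, 0.2071]
tool_rot: [0.526, 0.471, 0.527, -0.472]
force: [0.7, -0.5, 0.2]
grip_width: 0.0941
t 11.07 pos [0.5561 0.0093 0.2071] tooly ang deg 6.33 xaxis [-0.001  0.    -1.   ] F [ 0.7  -0.52  0.24] Mo [ 0.01 -0.1   0.06] w 0.0941
tool delta [-0.0009 -0.0002  0.0026]
```

View pics/sd5.png

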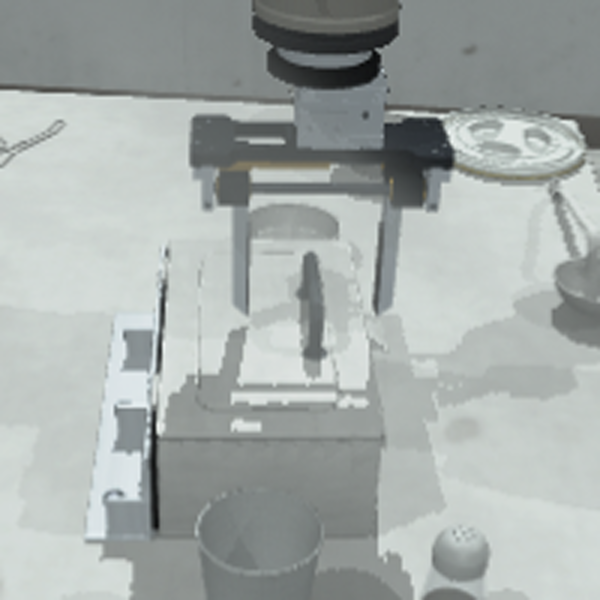

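The bar at (312,300) lies midway between the fingers at x≈240 and x≈385. I'll close in stages.

```bash
python3 -m handwheel '[0.5,0,0,0,0, 0.8,0,0,0,0, 0.85,0,0,0,0, 0.85,0,0,0,0, 0.85,0,0,0,0]'; python3 to.py; python3 -m handwheel '[0.91,0,0,0,0, 0.91,0,0,0,0, 0.91,0,0,0,0, 0.91,0,0,0,0]'; python3 to.py
```

```text
clock: 11.75
position: [0.5565, 0.0092, 0.2077]
tool_rot: [0.527, 0.471, 0.527, -0.471]
force: [-0.0, 0.9, 0.6]
grip_width: 0.0477
t 11.75 pos [0.5565 0.0092 0.2077] tooly ang deg 6.38 xaxis [ 0.  0. -1.] F [-0.    0.9   0.58] Mo [-0.03 -0.09 -0.07] w 0.0477
clock: 12.25
position: [0.5558, 0.0091, 0.2075]
tool_rot: [0.527, 0.471, 0.527, -0.472]
force: [-6.0, 0.4, 6.8]
grip_width: 0.0099
t 12.25 pos [0.5558 0.0091 0.2075] tooly ang deg 6.38 xaxis [-0.002 -0.    -1.   ] F [-6.03  0.44  6.8 ] Mo [-0.08  1.26  0.04] w 0.0099
```

```bash
python3 -m handwheel '[0.91,-0.0044,0.0017,0,0, 0.91,-0.0044,0.0018,0,0, 0.91,-0.0043,0.002,0,0, 0.91,-0.0043,0.0021,0,0]'; python3 to.py; python3 - <<'E'
from fit import *
p=robot.read_camera('side');save(p,'side6.png');cv2.imwrite('pics/sd6.png',cv2.resize(cv2.imread('pics/side6.png')[90:290,230:430],None,fx=3,fy=3,interpolation=cv2.INTER_CUBIC))
E
```

```text
clock: 12.75
position: [0.5632, 0.0099, 0.2249]
tool_rot: [0.527, 0.471, 0.528, -0.472]
force: [-7.8, -0.7, 0.3]
grip_width: 0.0089
t 12.75 pos [0.5632 0.0099 0.2249] tooly ang deg 6.38 xaxis [-0.003 -0.    -1.   ] F [-7.8  -0.71  0.31] Mo [-0.3   1.76  0.1 ] w 0.0089
```

View pics/sd6.png

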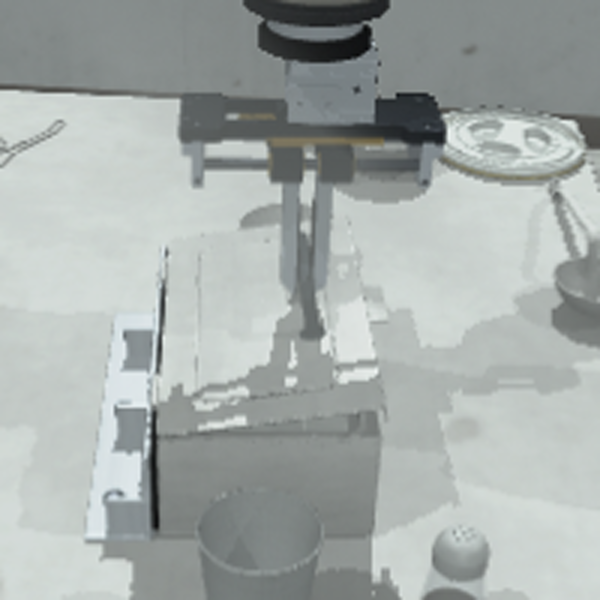

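```bash
python3 -m handwheel '[0.91,-0.0041,0.0023,0,0, 0.91,-0.0041,0.0025,0,0, 0.91,-0.0039,0.0027,0,0, 0.91,-0.0039,0.0027,0,0, 0.91,-0.0037,0.003,0,0, 0.91,-0.0036,0.003,0,0]'; python3 to.py
```

```text
clock: 13.55
position: [0.5786, 0.0117, 0.2483]
tool_rot: [0.526, 0.47, 0.528, -0.473]
force: [-15.4, -1.9, 8.7]
grip_width: 0.0088
t 13.55 pos [0.5786 0.0117 0.2483] tooly ang deg 6.38 xaxis [-0.004 -0.001 -1.   ] F [-15.44  -1.91   8.66] Mo [-0.43  3.5   0.02] w 0.0088
```

```bash
python3 -m handwheel '[0.91,-0.0041,0.0026,0,0, 0.91,-0.0036,0.0031,0,0, 0.91,-0.0032,0.0034,0,0, 0.91,-0.0032,0.0035,0,0]'; python3 to.py
```

```text
clock: 14.05
position: [0.5921, 0.0132, 0.2627]
tool_rot: [0.527, 0.471, 0.527, -0.472]
force: [-6.3, -0.8, 3.6]
grip_width: 0.0092
t 14.05 pos [0.5921 0.0132 0.2627] tooly ang deg 6.38 xaxis [-0.002 -0.    -1.   ] F [-6.34 -0.8   3.58] Mo [-0.26  1.75  0.04] w 0.0092
```

```bash
python3 -m handwheel '[0.91,-0.0029,0.0037,0,0, 0.91,-0.0028,0.0038,0,0, 0.91,-0.0026,0.004,0,0, 0.91,-0.0025,0.004,0,0]'; python3 to.py
```

```text
clock: 14.55
position: [0.6078, 0.015, 0.2738]
tool_rot: [0.527, 0.471, 0.527, -0.472]
force: [-6.4, -2.2, 4.9]
grip_width: 0.0092
t 14.55 pos [0.6078 0.015  0.2738] tooly ang deg 6.38 xaxis [-0.001 -0.    -1.   ] F [-6.36 -2.18  4.86] Mo [-0.29  1.6   0.01] w 0.0092
```

```bash
python3 -m handwheel '[0.91,-0.0023,0.0041,0,0, 0.91,-0.0022,0.0042,0,0, 0.91,0,0,0,0]'; python3 to.py;  python3 - <<'E'
from fit import *
for n in('side','scene'):
    p=robot.read_camera(n);save(p,n+'7.png');W=cloud(p);np.savez('/tmp/%s7.npz'%n,W=W,pix=p['pixels'])
    P=W.reshape(-1,3); Q=P.copy(); 
    N=np.stack([P[:,0]*.9937+P[:,1]*.1117,-P[:,0]*.1117+P[:,1]*.9937,P[:,2]],1)
    for tr in((.0,.07),(-.185,-.12)):
        Q=sel(N,(.54,.66),(tr[0],tr[1]),(.105,.23))
        if len(Q)>60: c,sd,k=lin(Q,2,0);print(n,'lid slope deg',rd(np.degrees(np.arctan(c[0])),2),'x at z=.095',rd((.095-c[1])/c[0]),rd(sd),k,len(Q))
    Q=sel(P,(.53,.65),(.115,.18),(.02,.075))
    if len(Q)>100: c,sd,k=lin(Q,1,0);print('left wall',rd(np.polyval(c,.58)),rd(c[0]),k)
cv2.imwrite('pics/sd7.png',cv2.resize(cv2.imread('pics/side7.png')[60:290,230:430],None,fx=2.6,fy=2.6,interpolation=cv2.INTER_CUBIC))
cv2.imwrite('pics/sc7.png',cv2.resize(cv2.imread('pics/scene7.png')[130:290,220:420],None,fx=3.6,fy=3.6,interpolation=cv2.INTER_CUBIC))
E
```

```text
clock: 14.92
position: [0.6164, 0.0158, 0.2784]
tool_rot: [0.527, 0.471, 0.527, -0.471]
force: [-5.5, -1.9, 6.9]
grip_width: 0.0092
t 14.93 pos [0.6164 0.0158 0.2784] tooly ang deg 6.38 xaxis [ 0. -0. -1.] F [-5.52 -1.89  6.9 ] Mo [-0.46  1.41  0.05] w 0.0092
side lid slope deg -44.35 x at z=.095 0.6681 0.0036 1044 1084
side lid slope deg -44.31 x at z=.095 0.6685 0.0029 321 344
left wall 0.1436 0.1156 913
scene lid slope deg -41.16 x at z=.095 0.6716 0.0096 145 145
scene lid slope deg -20.08 x at z=.095 0.8357 0.0062 96 96
left wall 0.1444 0.1185 344
```

View pics/sd7.png

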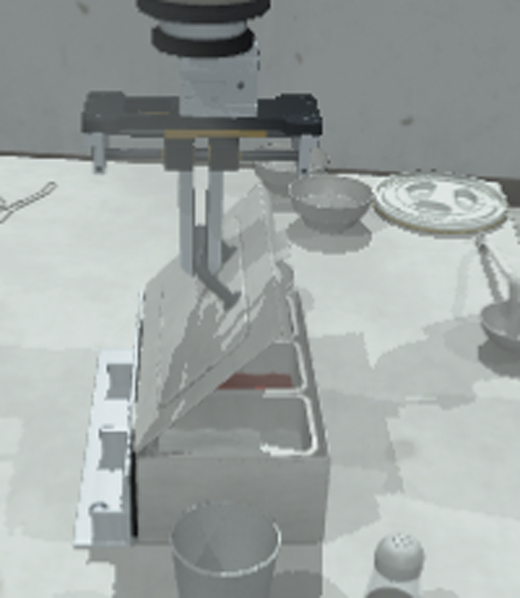

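View pics/sc7.png

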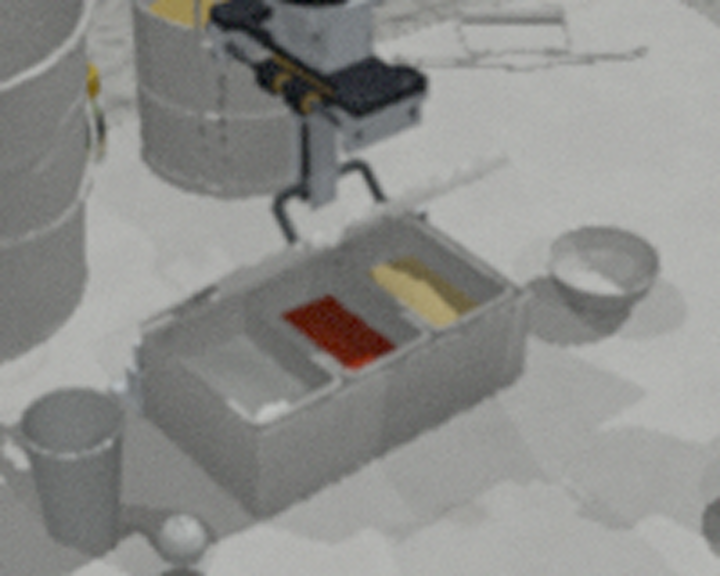

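```bash
python3 -m handwheel '[0.91,0,0,0,0, 0.91,0,0,0,0, 0.91,0,0,0,0, 0.91,0,0,0,0, 0.91,0,0,0,0, 0.91,0,0,0,0, 0.91,0,0,0,0, 0.91,0,0,0,0]'; python3 to.py;  python3 - <<'E'
from fit import *
rot=lambda P:np.stack([P[:,0]*.9937+P[:,1]*.1117,-P[:,0]*.1117+P[:,1]*.9937,P[:,2]],1)
new={}
for n in('side','scene'):
    p=robot.read_camera(n);save(p,n+'8.png');new[n]=cloud(p).reshape(-1,3)
    for l in(('salt_shaker','steel_cup','bowl_c') if n=='scene' else ()):
        m=robot.masks_of(l,p)[0];Q=cloud(p)[m['pixels']];Q=Q[~np.isnan(Q[:,0])];print(l,m['bbox'],rd(np.percentile(Q,[2,50,98],axis=0),3).tolist())
N=rot(new['side'])
for tr in((.0,.07),(-.185,-.12)):
    Q=sel(N,(.54,.66),tr,(.105,.23));c,sd,k=lin(Q,2,0);print('lid deg',rd(np.degrees(np.arctan(c[0])),2),rd((.095-c[1])/c[0]),k)
for k,P in(('at seat',np.load('/tmp/scene3.npz')['W'].reshape(-1,3)),('before grip',np.load('/tmp/scene4.npz')['W'].reshape(-1,3)),('now',new['scene'])):
    N=rot(P);Q=sel(N,(.49,.53),(-.18,.06),(.02,.07));c,sd,n_=lin(Q,0,1);print(k,'front wall n at t=-.058',rd(np.polyval(c,-.058)),'slope',rd(c[0]),n_)
for k,P in(('at seat',np.load('/tmp/side3.npz')['W'].reshape(-1,3)),('now',new['side'])):
    N=rot(P);Q=sel(N,(.48,.7),(.075,.085),(.02,.09));print(k,'side wall n-range',rd(np.percentile(Q[:,0],[1,99])))
E
```

```text
clock: 16.02
position: [0.6161, 0.0158, 0.2783]
tool_rot: [0.527, 0.471, 0.527, -0.472]
force: [-4.8, -0.5, 6.0]
grip_width: 0.0093
t 16.02 pos [0.6161 0.0158 0.2783] tooly ang deg 6.38 xaxis [-0. -0. -1.] F [-4.77 -0.48  5.95] Mo [-0.36  1.35  0.03] w 0.0093
salt_shaker [262.5, 271.2, 15.9, 32.7] [[0.431, 0.212, 0.006], [0.44, 0.233, 0.053], [0.46, 0.248, 0.092]]
steel_cup [225.6, 238.7, 29.3, 43.3] [[0.539, 0.212, 0.007], [0.562, 0.249, 0.072], [0.611, 0.281, 0.104]]
bowl_c [372.1, 191.3, 33.2, 27.7] [[0.54, -0.3, 0.001], [0.6, -0.265, 0.022], [0.635, -0.206, 0.043]]
lid deg -44.16 0.6682 1048
lid deg -44.23 0.6682 328
at seat front wall n at t=-.058 0.5129 slope 0.0028 736
before grip front wall n at t=-.058 0.5129 slope 0.0011 861
now front wall n at t=-.058 0.5129 slope 0.0017 874
at seat side wall n-range [0.5139 0.6702]
now side wall n-range [0.514  0.6705]
```

Nothing has shifted: the front wall is still at n=0.5129, and the shaker, cup and bowl are where they were. I'll hand it in.

```bash
python3 -c "
from workcell import robot
print(robot.sign_off())"
```

```text
the job is handed in; nothing more can be done
None
```

I pushed the box back against the rubber stop with the lid shut, then lifted the lid by its bar to about 45°. I handed in at about 16 s with the gripper still holding it there.

- **Push:** I pushed slowly (8–16 mm/s) with one open finger on each side of the tab, squared to the stop's 6.4° angle. The force rose from about 7 N while sliding to about 23 N at the stop. The box's left wall then matched the stop's angle to within a degree, and the lid stayed level. The fingers pressed on the lid's rim because it stands 2 mm ahead of the wall, but the box did not tip.
- **Lid:** After a 1 s hold, the depth fit gave 44.2° and the gripper's path gave about 45.2°. That is a one-degree disagreement, and I left it.
- **Box:** The front wall measured the same at seating, before the grip and at the end. The arm still pressed the box towards the stop with about 5 N, and downwards with about 6 N.
- **Grip:** I commanded the jaws only slightly narrower than the 10 mm bar so that it could turn. The opening read 9.3 mm and was steady.
- **Other items:** The shaker, cup and bowl were where they started, within measurement noise.
- **Failed check:** The scene camera's own lid-angle fit was unusable (41° and 20°) because it sees the open lid almost edge-on. I relied on the side camera and the gripper's path instead.

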